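Sweep leftover chamber hardware into the catch tray

ROBOT

A 7-joint arm with a two-finger parallel gripper is mounted at the origin on the work surface. World frame = base frame: x ahead of the robot, y to its left, z up, the work surface at z = 0. Lengths are in m, angles in rad, forces in N, time in s.
With the tool pointing down it reaches from about 0.425 to 0.925 m from the base axis. Payload 6.8 kg.
Tool frame: the origin (TCP) lies at the very end of the fingers, on their centre line; the grasp point (between the pads) lies bot.grip_depth behind it (bot.grip_depth is the distance from the TCP to the grasp point, in m); z points along the fingers, y is the line along which they close (so a half turn about z gives the same grasp; the last joint's range is limited). The gripper opens to 85 mm and grips with 20 to 120 N. Pads are 22 mm wide; open, the fingers measure 114 mm over their backs; the gripper's body (76 mm by 85 mm) begins 54 mm behind the grasp point. The pads swing forward as they close: fully open they stand 13 mm farther back than shut.
Start: joints at [1.186, 0.477, 0.022, 1.555, -0.011, 1.109, -0.083], TCP at [0.184, -0.649, 0.231] pointing down, gripper open.
Joint ranges: [-2.96, 2.96], [-0.34, 2.1], [-1.41, 1.46], [0.24, 2.44], [-1.37, 4.51], [0.17, 1.92], [-2.96, 2.96]. Speed limits (rad/s): [2.39, 2.39, 3.14, 3.14, 3.14, 3.14, 3.14].

INTERFACE

Orientations are given as a unit quaternion [w, x, y, z].
In Python, from station import bot gives the robot as it stands.
- The arm moves only by the tool send_rows, never from a script. Its arguments are lists of equal length, an entry for each row: "slide": the shift along the tool's x, y, z in mm, a list of three; "roll": the turn about the tool's z in degrees; "claw": the opening, from 0 (shut) to 1 (fully open). A call has exactly 8 rows; each row is the pose to reach, as a shift and turn from the pose commanded when the call began, along the tool's axes at that moment; what a row does not reach only later rows make up. A row lasts 1/12 s, in which the tool goes at most 41.7 mm and 7.16 degrees, less where a joint would pass 70% of its speed; a pose out of reach is approached as far as the arm can. A call with a gripper value outside its range is refused whole. The fingers move at their own pace and stop on an object; "force" is the grip in N (left out, the last holds). Time passes only in rows, so rows that repeat a pose let the fingers close, or fill a call up. It gives the time, the measured TCP pose, the force, the opening and the grip force at its end, in the units of the state.
- bot.get_obs(): the state, without advancing time (a new reading comes with each control period).
- bot.read_camera(name): name is "side" or "top"; returns the picture (480x640x3 uint8, red, green, blue); there is no depth.
- bot.camera_model(name): a dict with "camera_matrix" (3x3 intrinsics, pixels), "camera_from_world" (4x4, takes a point from world to camera coordinates). Camera axes: x right, y down, z forward; pixel columns grow to the right and rows downward; lengths in m; the calibration is good to about 2 mm. A picture is of the moment at which its call begins. camera_model takes no time and is no camera call.
- bot.hand_in(): hands the job in; it is judged then, once.
The state is a dict: "t": time; "q": joint angles; "joint_vel": joint speeds; "joint_torque": joint torques, N m; "eef_pos": TCP position; "tool_rot": TCP orientation; "contact_force": force on the tool from outside, world axes, zero at the start; "torque": the same for the moment, N m; "gripper_width": opening from 0.0 (shut) to 1.0 (fully open); "grasp_force": force on a finger pad.
Only numpy, scipy, OpenCV 4.12 (cv2) and the standard library are available. Lean on these libraries where they do the work, as an engineer would, in place of code of your own. Each camera call takes 0.05 s, during which the arm holds its last target. There are 200 camera calls.

TASK

Clear the vacuum bench: with closed fingers, sweep the three loose steel parts (the hexagon nut, the round blank flange and the square clamping plate) along the bench top through the open side of the catch tray, until all three lie flat and wholly inside it. Slide them, never lift them or turn them over, and leave the jar and the post standing where they are among the parts.

Things in the scene. Friction and masses are not known exactly. Their poses are not given: they have to be found in the camera images.
- tray: Fixed sheet-steel catch tray: back and two side walls 25 mm high, 4 mm thick; the fourth side (mouth) is open. Its floor is flush with the bench, no sill. Clear inside 180 mm wide (its y), 126 mm from mouth to back (its x). Origin: at bench height, mid-width, 65 mm in from the mouth; x points from mouth to back wall, z up. The mouth faces the robot's right (world -y), give or take 20 degrees.
- tray_mouth (a point): Middle of the line across the tray's mouth, at bench height; same axes as the tray.
- nut: Loose dark steel hexagon nut lying flat on the bench, 30 mm across flats, 35 mm across corners, 16 mm high, 50 to 100 g. It slides when pushed from the side. Origin: centre of its underside, on the bench; z up.
- flange: Loose round blank vacuum flange lying flat on the bench: dark steel disc 40 mm in diameter, 13 mm high, its side upright for the lowest 8 mm and bevelled above, 60 to 130 g. It slides when pushed from the side. Origin: centre of its underside, on the bench; z up.
- block: Loose square clamping plate lying flat on the bench, dark steel, 28 x 28 x 14 mm high with a small hole, 50 to 100 g. It slides when pushed from the side. Origin: centre of its underside, on the bench; z up.
- vial: Loose small amber glass jar with a white cap, standing upright among the parts, 30 mm in diameter, 55 mm high. To be left alone. Origin: centre of its underside, on the bench; z up.
- post: Loose round aluminium pedestal post standing upright among the parts, 34 mm in diameter at its foot (lowest 9 mm), 25 mm above, 60 mm high. To be left alone. Origin: centre of its underside, on the bench; z up.

How it is judged:
By the outcome, as a careful person would: the job done as asked, in the order asked, and still so for the second after the job is handed in, with the robot touching nothing.
It also fails if it takes over 72 s, if anything falls off the work surface, if the arm or the gripper's body presses on something with over 40 N, if the wrist force passes 120 N, or if a joint passes its speed limit or range.

## Working session

There is one attempt and no reset: what is moved stays moved. The work goes in short steps, Python scripts to look and compute and a tool call to move; the robot and the scene stay as the last step left them, time stands still between calls to the robot, and variables do not carry over. Pictures are saved under pics/ and viewed, at most 10 in all, crops included, and the job is handed in when it is done.

Besides the shell and the picture viewer there is one more tool, called as a command line: name --pt "numbers of a row" for each row, then --argument value for the rest. send_rows: Moves the arm, as the interface text tells. Its arguments: {"type":"object","properties":{"slide":{"type":"array","items":{"type":"array","items":{"type":"number"}}},"roll":{"type":"array","items":{"type":"number"}},"claw":{"type":"array","items":{"type":"number"}},"force":{"type":"number"}},"required":["slide","roll","claw"]}

```bash
mkdir -p pics && python3 - <<'E'
from station import bot
import cv2,numpy as np
np.set_printoptions(precision=4,suppress=True)
o=bot.get_obs();print(o['t'],o['eef_pos'],o['tool_rot'],o['gripper_width'],bot.grip_depth)
for n in('top','side'):
    cv2.imwrite(f'pics/{n}0.png',bot.read_camera(n)[:,:,::-1]);m=bot.camera_model(n);print(m['camera_matrix'],m['camera_from_world'])
E
```

```text
0.0 [ 0.1843 -0.6487  0.2303] [-0.0009  0.9904  0.1379 -0.0002] 1.0017207583896617 0.0187
[[461.3781   0.     319.8728]
 [  0.     461.3781 234.6887]
 [  0.       0.       1.    ]] [[ 0.0169 -0.9998 -0.0042 -0.0216]
 [-0.9831 -0.0159 -0.1822  0.5377]
 [ 0.1821  0.0072 -0.9833  0.6243]
 [ 0.      0.      0.      1.    ]]
[[567.2298   0.     332.0829]
 [  0.     567.2298 230.7474]
 [  0.       0.       1.    ]] [[ 0.9757 -0.2187 -0.0152 -0.5507]
 [-0.1712 -0.7166 -0.6762  0.115 ]
 [ 0.137   0.6624 -0.7366  0.7901]
 [ 0.      0.      0.      1.    ]]
```

View pics/top0.png

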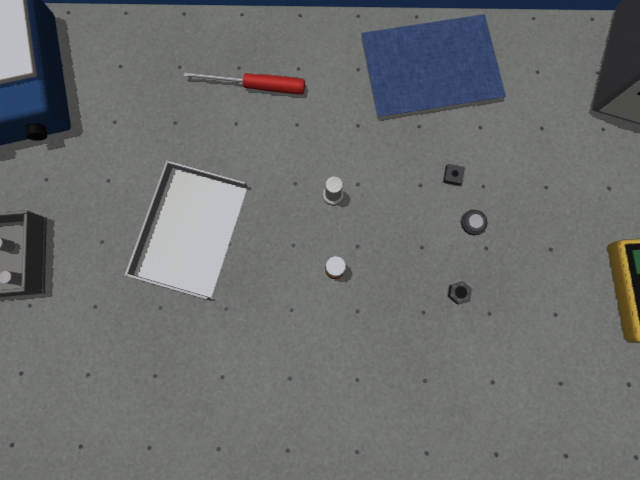

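View pics/side0.png

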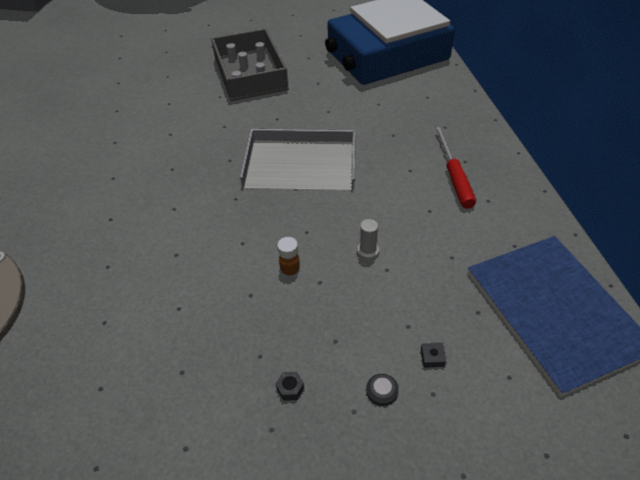

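The top view shows the tray with its inner corners near (170,165), (246,185), (211,298) and (128,275) and its mouth facing right. It also shows the post (333,190), jar (335,268), block (454,174), flange (474,222) and nut (459,292). The side view shows nut (290,386), flange (382,389), block (433,355), jar (288,257) and post (368,240).

```bash
cat > h.py <<'E'
from station import bot
import numpy as np,cv2
np.set_printoptions(precision=4,suppress=True)
M={n:bot.camera_model(n) for n in('top','side')}
P={n:np.array(M[n]['camera_matrix'])@np.array(M[n]['camera_from_world'])[:3] for n in M}
def tri(a,b):
    X=cv2.triangulatePoints(P['top'],P['side'],np.array(a,float).reshape(2,1),np.array(b,float).reshape(2,1))[:,0];return X[:3]/X[3]
def plane(n,uv,z):
    p=P[n];A=np.c_[p[:,0],p[:,1],-np.array([*uv,1.])];return np.linalg.solve(A,-(p[:,2]*z+p[:,3]))[:2]
def proj(n,X):
    v=P[n]@np.r_[X,1];return v[:2]/v[2]
E
python3 - <<'E'
from h import *
pts=dict(nut=((459.5,292),(290,382)),flange=((476,222),(382.5,385)),block=((455,173),(433.5,351)),vialtop=((335.5,266.5),(288,244)),posttop=((334,184.5),(369,226)),
 trayBackFar=((169,163),(353,131)),trayMouthFar=((246,186),(354,188.5)),trayMouthNear=((211,298),(243,188)),trayBackNear=((128,275),(251,130)))
for k,(a,b) in pts.items():
    X=tri(a,b);print(k,X,[plane('top',a,z) for z in(0,.014,.025,.055)])
t=cv2.imread('pics/top0.png');s=cv2.imread('pics/side0.png')
a=cv2.resize(t[150:310,115:515],None,fx=2,fy=2,interpolation=cv2.INTER_CUBIC)
cv2.imwrite('pics/c.png',a)
E
```

```text
nut [ 0.4612 -0.223   0.0157] [array([ 0.4613, -0.2277]), array([ 0.4604, -0.2236]), array([ 0.4597, -0.2203]), array([ 0.4577, -0.2115])]
flange [ 0.5697 -0.2526  0.0157] [array([ 0.5714, -0.2578]), array([ 0.5683, -0.2531]), array([ 0.5659, -0.2494]), array([ 0.5593, -0.2392])]
block [ 0.6462 -0.2227  0.017 ] [array([ 0.6514, -0.2277]), array([ 0.6467, -0.2236]), array([ 0.6431, -0.2203]), array([ 0.6331, -0.2115])]
vialtop [ 0.4929 -0.0358  0.0553] [array([ 0.4974, -0.0374]), array([ 0.4957, -0.037 ]), array([ 0.4945, -0.0367]), array([ 0.491 , -0.0359])]
posttop [ 0.6118 -0.0322  0.0592] [array([ 0.6291, -0.0336]), array([ 0.6249, -0.0333]), array([ 0.6216, -0.033 ]), array([ 0.6126, -0.0323])]
trayBackFar [0.6522 0.2235 0.0292] [array([0.6611, 0.2337]), array([0.6562, 0.2288]), array([0.6524, 0.2249]), array([0.6421, 0.2143])]
trayMouthFar [0.6251 0.107  0.0021] [array([0.6244, 0.1073]), array([0.6203, 0.1048]), array([0.6171, 0.1029]), array([0.6083, 0.0976])]
trayMouthNear [0.4456 0.1523 0.0019] [array([0.4458, 0.1527]), array([0.4452, 0.1494]), array([0.4447, 0.1467]), array([0.4434, 0.1396])]
trayBackNear [0.4768 0.2715 0.028 ] [array([0.4789, 0.2833]), array([0.4776, 0.2774]), array([0.4766, 0.2727]), array([0.474 , 0.2601])]
```

View pics/c.png

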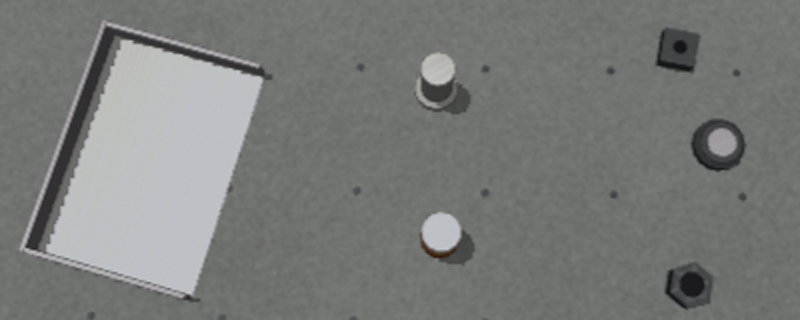

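The nut, flange and block triangulate to z ≈ 15–17 mm, against 13–16 mm expected. The jar and post tops come out at 55 and 59 mm, which matches. The tray mouth is 184–188 mm wide outside and its yaw is about 14.5°. The gap between jar and post is about 88 mm, wide enough for every part to pass through.

Next I'll write a small helper and fit the tray.

```bash
cat > g.py <<'E'
import sys,numpy as np
from station import bot
from scipy.spatial.transform import Rotation as Ro
np.set_printoptions(precision=4,suppress=True)
o=bot.get_obs();R=Ro.from_quat(np.roll(o['tool_rot'],-1)).as_matrix();p=np.array(o['eef_pos'])
a=np.degrees(np.arctan2(R[1,0],R[0,0]))
print('t',round(o['t'],2),p,'ang',round(a,1),'q',np.array(o['q']),'F',np.array(o['contact_force']))
A=[float(v) for v in sys.argv[1:]]
for i in range(0,len(A),4): # x y z ang : waypoints, all from the present pose
    x,y,z,b=A[i:i+4];print('slide',(R.T@(np.array([x,y,z])-p)*1e3).round(1),'roll',round(-(b-a),1))
E
python3 g.py .4356 -.26 .1 55.6 .4356 -.26 .004 55.6
python3 - <<'E'
from h import *
from scipy.optimize import least_squares as ls
# tray: top rim outer back corners and mouth floor outer corners, in top and side
o=[((.065,-.094,0)),((.065,.094,0))]
obs=[((-.065,-.094,0),'top',(248.5,188.5)),((-.065,.094,0),'top',(211.5,299)),((.065,-.094,.025),'top',(168,161.5)),((.065,.094,.025),'top',(126.5,275)),
((-.065,-.094,0),'side',(354,189)),((-.065,.094,0),'side',(242.5,188.5)),((.065,-.094,.025),'side',(354.5,131)),((.065,.094,.025),'side',(250,130))]
def w(v,X):
    c,s=np.cos(v[2]),np.sin(v[2]);return np.array([v[0]+c*X[0]-s*X[1],v[1]+s*X[0]+c*X[1],X[2]])
f=lambda v:np.concatenate([proj(n,w(v,X))-uv for X,n,uv in obs])
r=ls(f,[.55,.19,1.3]);print(r.x,np.degrees(r.x[2]),r.fun.reshape(-1,2))
E
```

```text
t 0.1 [ 0.1843 -0.6488  0.2304] ang 15.9 q [ 1.1859  0.4777  0.0224  1.5563 -0.0115  1.1093 -0.0831] F [ 0.128   0.0644 -0.4003]
slide [ 348.  -305.1  130.9] roll -39.7
slide [ 348.  -305.   226.9] roll -39.7
[0.5499 0.1898 1.3112] 75.12340529706695 [[ 0.235  -2.2526]
 [ 0.3851  1.2411]
 [-1.0807 -1.6215]
 [-1.264   0.5328]
 [-0.4433  2.3352]
 [-1.1561  1.0528]
 [ 0.219  -0.0346]
 [ 0.1288 -0.2768]]
```

send_rows --pt "29 -25 0" --pt "58 -51 0" --pt "87 -76 10" --pt "116 -102 25" --pt "145 -127 40" --pt "174 -153 60" --pt "203 -178 80" --pt "232 -203 90" --roll '[-5,-10,-15,-20,-25,-30,-35,-39.7]' --claw '[0,0,0,0,0,0,0,0]' --force 40

```text
t: 0.77
eef_pos: [0.3507, -0.3899, 0.1399]
tool_rot: [-0.001, 0.884, 0.468, -0.0]
contact_force: [1.3, 0.1, -0.3]
gripper_width: -0.004
grasp_force: 0.0
```

```bash
python3 g.py .4356 -.26 .08 55.6 .4356 -.26 .004 55.6
```

```text
t 0.77 [ 0.3507 -0.3899  0.1399] ang 55.8 q [ 0.9046  0.3558 -0.2249  1.9864  0.1073  0.8128  0.0215] F [ 1.3048  0.1379 -0.3209]
slide [155.1  -2.8  59.9] roll 0.2
slide [155.1  -2.6 135.9] roll 0.2
```

send_rows --pt "30 0 0" --pt "70 -1 10" --pt "110 -2 30" --pt "140 -3 60" --pt "155 -3 85" --pt "155 -3 110" --pt "155 -3 126" --pt "155 -3 136" --roll '[0,0,0,0,0,0,0,0]' --claw '[0,0,0,0,0,0,0,0]'

```text
t: 1.43
eef_pos: [0.4355, -0.2611, 0.0035]
tool_rot: [-0.001, 0.884, 0.467, -0.001]
contact_force: [-0.4, -0.2, -0.1]
gripper_width: -0.003
grasp_force: 0.0
```

```bash
python3 g.py .523 -.1135 .004 55.6 && python3 - <<'E'
from h import *
t=bot.read_camera('top')[:,:,::-1];s=bot.read_camera('side')[:,:,::-1]
cv2.imwrite('pics/d.png',np.hstack([cv2.resize(t[200:340,400:540],(400,400)),cv2.resize(s[300:440,230:370],(400,400))]))
E
```

```text
t 1.43 [ 0.4355 -0.2611  0.0035] ang 55.6 q [ 0.5902  0.5604 -0.2139  2.091   0.2304  0.5153 -0.3933] F [-0.3976 -0.1951 -0.1001]
slide [171.2 -11.1  -0.5] roll 0.0
```

View pics/d.png

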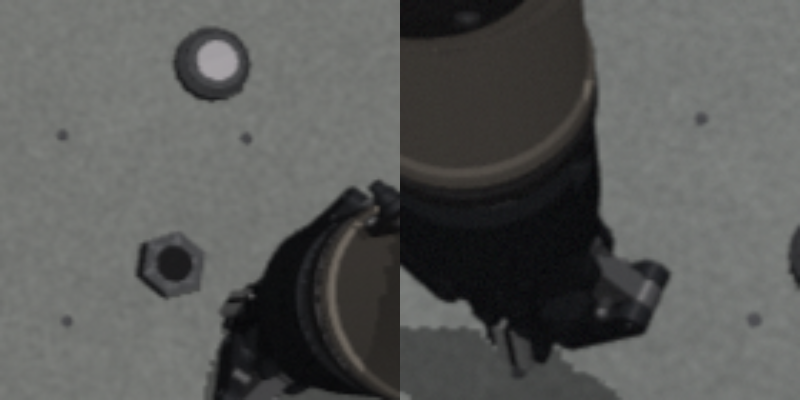

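The left crop shows the nut straight ahead of the shut fingers and the flange clear of them, so I'll push.

send_rows --pt "8 0 0" --pt "18 0 0" --pt "28 0 0" --pt "40 0 0" --pt "52 0 0" --pt "64 0 0" --pt "76 0 0" --pt "88 0 0" --roll '[0,0,0,0,0,0,0,0]' --claw '[0,0,0,0,0,0,0,0]'

```text
t: 2.2
eef_pos: [0.4872, -0.1884, 0.0059]
tool_rot: [0.0, 0.885, 0.466, 0.0]
contact_force: [0.6, -1.3, 1.2]
gripper_width: 0.0
grasp_force: 0.4
```

send_rows --pt "12 0 0" --pt "24 0 0" --pt "36 0 0" --pt "48 0 0" --pt "60 0 0" --pt "70 0 0" --pt "78 0 0" --pt "84 0 0" --roll '[0,0,0,0,0,0,0,0]' --claw '[0,0,0,0,0,0,0,0]'

```text
t: 2.87
eef_pos: [0.5345, -0.1193, 0.0057]
tool_rot: [-0.0, 0.885, 0.466, 0.0]
contact_force: [-0.6, -1.0, 0.6]
gripper_width: 0.001
grasp_force: 0.3
```

```bash
python3 g.py && python3 - <<'E'
from h import *
t=bot.read_camera('top')[:,:,::-1];s=bot.read_camera('side')[:,:,::-1]
cv2.imwrite('pics/e.png',np.hstack([cv2.resize(t[150:310,300:460],(400,400)),cv2.resize(s[220:380,270:430],(400,400))]))
E
```

```text
t 2.87 [ 0.5345 -0.1193  0.0057] ang 55.6 q [ 0.2665  0.5963 -0.2045  2.0007  0.2142  0.5647 -0.6853] F [-0.5643 -1.0419  0.5942]
```

View pics/e.png

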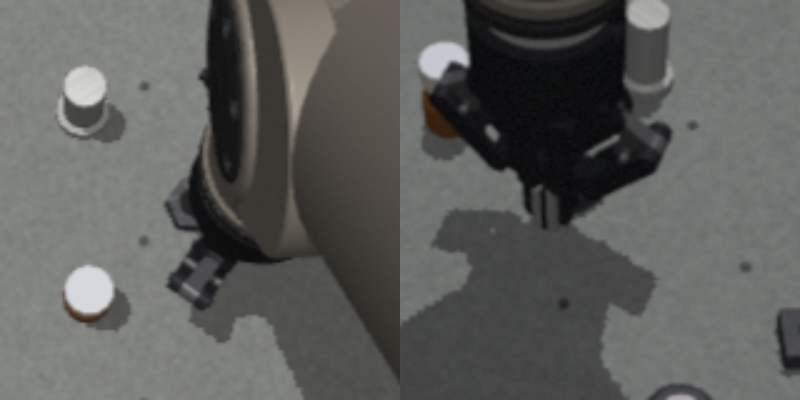

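The nut is ahead of the fingers, visible at crop (180,205) in the top view. Before passing between jar and post, I'll measure how low and how wide the finger knuckles stand.

```bash
python3 - <<'E'
from h import *
for a,b in [((374,268),(290,249)),((369,264),(284.5,251)),((380,272),(297,247)),((374,268),(304,280))]: 
    X=tri(a,b);d=X[:2]-[.5345,-.1193];print(X,'tool x,y',d@[.565,.825],d@[.825,-.565], proj('top',X)-a)
n=plane('top',(300+183/2.5,150+205/2.5),.016);print('nut?',n)
E
```

```text
[ 0.4888 -0.0856  0.1013] tool x,y 0.001996671812849276 -0.05671964249177005 [-0.0611 -3.2348]
[ 0.4871 -0.08    0.0937] tool x,y 0.00566738891063389 -0.06133858237584219 [0.1157 2.654 ]
[ 0.4915 -0.0927  0.1104] tool x,y -0.0023132662203963934 -0.05051444537739094 [  0.0896 -10.0001]
[ 0.4999 -0.0924  0.0407] tool x,y 0.0026240016239507356 -0.04374545946881008 [-0.0348 -5.7891]
nut? [ 0.5496 -0.0942]
```

```bash
python3 g.py .549 -.140 .004 88
```

```text
t 2.97 [ 0.5346 -0.1192  0.0057] ang 55.6 q [ 0.2669  0.5961 -0.2048  2.0008  0.2141  0.5643 -0.6846] F [-0.4667  0.3779  0.1338]
slide [-9.  23.6  1.7] roll -32.4
```

send_rows --pt "-8 1 0" --pt "-16 3 0" --pt "-18 10 0" --pt "-17 17 1" --pt "-13 22 1" --pt "-9 23.6 1.5" --pt "-9 23.6 1.5" --pt "-9 23.6 1.5" --roll '[0,0,-7,-14,-21,-28,-32.4,-32.4]' --claw '[0,0,0,0,0,0,0,0]'

```text
t: 3.63
eef_pos: [0.5473, -0.1433, 0.004]
tool_rot: [-0.0, 0.72, 0.694, -0.0]
contact_force: [-0.4, 0.3, 0.4]
gripper_width: -0.002
grasp_force: 0.0
```

```bash
python3 g.py .553 .01 .004 88 .553 .01 .004 72.7 .592 .160 .004 72.7
```

```text
t 3.63 [ 0.5473 -0.1433  0.004 ] ang 88.0 q [ 0.4148  0.6359 -0.3485  1.9494  0.359   0.617  -0.2022] F [-0.4372  0.2552  0.4399]
slide [153.4   0.2  -0.1] roll -0.0
slide [153.4   0.2  -0.1] roll 15.3
slide [304.7  33.9  -0.2] roll 15.3
```

send_rows --pt "6 0 0" --pt "14 0 0" --pt "22 0 0" --pt "32 0 0" --pt "42 0 0" --pt "52 0 0" --pt "63 0 0" --pt "74 0 0" --roll '[0,0,0,0,0,0,0,0]' --claw '[0,0,0,0,0,0,0,0]'

```text
t: 4.3
eef_pos: [0.5509, -0.0658, 0.0042]
tool_rot: [0.0, 0.719, 0.695, 0.0]
contact_force: [-0.4, -0.7, -0.2]
gripper_width: 0.001
grasp_force: 0.1
```

send_rows --pt "11 0 0" --pt "22 0 0" --pt "33 0 0" --pt "44 0 0" --pt "55 0 0" --pt "65 0 0" --pt "73 0 0" --pt "79 0 0" --roll '[0,0,0,0,0,0,0,0]' --claw '[0,0,0,0,0,0,0,0]'

```text
t: 4.97
eef_pos: [0.5537, 0.013, 0.0042]
tool_rot: [-0.0, 0.719, 0.695, 0.0]
contact_force: [0.1, -0.7, -0.3]
gripper_width: -0.001
grasp_force: 0.1
```

```bash
python3 g.py && python3 - <<'E'
from h import *
t=bot.read_camera('top')[:,:,::-1];s=bot.read_camera('side')[:,:,::-1]
cv2.imwrite('pics/f.png',np.hstack([cv2.resize(t[140:310,210:380],(400,400)),cv2.resize(s[140:310,230:400],(400,400))]))
E
```

```text
t 4.97 [0.5537 0.013  0.0042] ang 88.0 q [ 0.132   0.6215 -0.3433  1.9786  0.3545  0.5991 -0.4823] F [ 0.1377 -0.7274 -0.3269]
```

View pics/f.png

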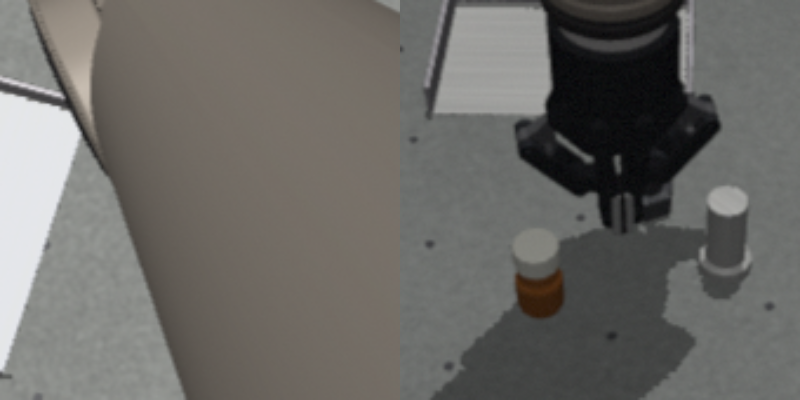

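The jar and post are still standing. The nut shows just right of the fingertips at side crop (655,200), so it has shifted sideways. I'll measure it.

```bash
python3 - <<'E'
from h import *
for c in [(655,195),(668,195),(655,215),(645,215),(670,180)]:
    print(c,[plane('side',(230+(c[0]-400)*.425,140+c[1]*.425),z) for z in(0,.008,.016)])
print(proj('side',[.5537,.013,0.004])/.425-np.array([230,140])/.425+[400,0])
E
```

```text
(655, 195) [array([0.5832, 0.0385]), array([0.5816, 0.0311]), array([0.5799, 0.0237])]
(668, 195) [array([0.5917, 0.0365]), array([0.59  , 0.0291]), array([0.5882, 0.0218])]
(655, 215) [array([0.5791, 0.0208]), array([0.5775, 0.0136]), array([0.5759, 0.0065])]
(645, 215) [array([0.5727, 0.0223]), array([0.5712, 0.0151]), array([0.5696, 0.008 ])]
(670, 180) [array([0.5963, 0.0497]), array([0.5945, 0.0422]), array([0.5927, 0.0347])]
[619.7358 226.0516]
```

send_rows --pt "-10 0 0" --pt "-12 0 -30" --pt "-12 0 -60" --pt "-12 -20 -90" --pt "-12 -50 -100" --pt "-12 -80 -100" --pt "-12 -100 -100" --pt "-12 -100 -100" --roll '[0,0,0,0,0,0,0,0]' --claw '[0,0,0,0,0,0,0,0]'

```text
t: 5.73
eef_pos: [0.4485, 0.001, 0.1039]
tool_rot: [-0.0, 0.72, 0.694, -0.002]
contact_force: [-0.4, 0.3, 0.0]
gripper_width: -0.003
grasp_force: 0.0
```

```bash
python3 g.py && python3 - <<'E'
from h import *
t=bot.read_camera('top')[:,:,::-1];s=bot.read_camera('side')[:,:,::-1]
cv2.imwrite('pics/g.png',np.hstack([cv2.resize(t[140:310,210:380],(400,400)),cv2.resize(s[140:310,270:440],(400,400))]))
# dark blob on bright bench in the side view
E
```

```text
t 5.73 [0.4485 0.001  0.1039] ang 87.9 q [ 0.2474  0.3289 -0.452   2.1661  0.225   0.6944 -0.3954] F [-0.4043  0.3183  0.0372]
```

View pics/g.png

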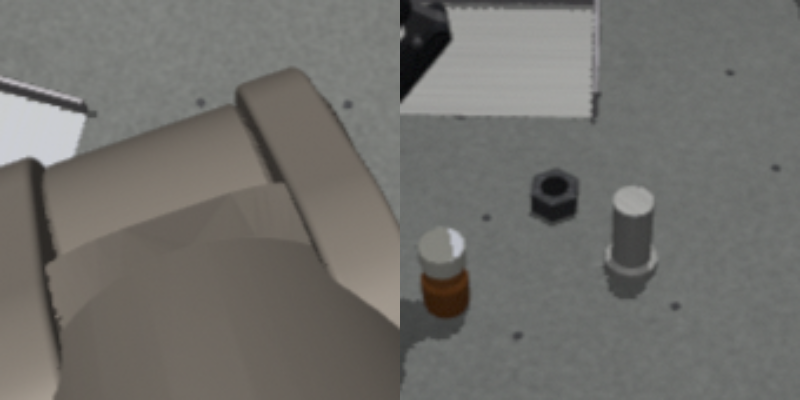

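The side view shows the nut alone at crop (554,195), about pixel (335,223), between the post and the tray. The jar and post are untouched. I'll write a numeric detector to save pictures.

```bash
cat > det.py <<'E'
from h import *
import sys
H=dict(nut=.016,flange=.013,block=.014,vial=.055,post=.06)
def dark(img,n,thr=52,lo=40,hi=900):
    g=img.max(2);m=(g<thr).astype(np.uint8);k,l,st,c=cv2.connectedComponentsWithStats(m)
    out=[]
    for i in range(1,k):
        if lo<st[i,4]<hi and .5<st[i,2]/st[i,3]<2:
            p=plane(n,c[i],.0075)
            if .4<p[0]<.72 and -.35<p[1]<.3: out.append((st[i].tolist(),c[i].round(1),p.round(4)))
    return out
def look(ns=('side','top'),**k):
    for n in ns:
        im=bot.read_camera(n)
        cv2.imwrite(f'pics/last_{n}.png',im[:,:,::-1])
        for r in dark(im,n,**k):print(n,*r)
E
python3 - <<'E'
from det import *
for n in('side','top'):
    im=cv2.imread(f'pics/{n}0.png')
    for r in dark(im,n):print('init',n,*r)
look()
s=cv2.imread('pics/last_side.png').max(2);print(s[210:236:3,320:352:3])
E
```

```text
init side [280, 261, 19, 15, 168] [289.5 268.8] [ 0.4919 -0.0413]
init side [421, 346, 25, 22, 164] [430.7 361.9] [ 0.6407 -0.2316]
init side [430, 348, 9, 8, 56] [433.6 351.6] [ 0.6493 -0.2184]
init side [366, 375, 32, 32, 331] [381.1 395.9] [ 0.5668 -0.2619]
init side [282, 376, 16, 14, 174] [289.1 382.5] [ 0.4608 -0.2191]
init side [277, 384, 27, 17, 185] [291.  394.6] [ 0.4603 -0.2354]
init top [444, 171, 18, 15, 61] [450.8 181.3] [ 0.6351 -0.2184]
init top [461, 216, 26, 19, 83] [471.1 228.7] [ 0.559  -0.2471]
init top [448, 285, 10, 19, 46] [451.1 294.8] [ 0.4564 -0.2126]
init top [455, 286, 12, 13, 122] [460.5 291.7] [ 0.4613 -0.2271]
side [330, 215, 12, 9, 85] [335.2 218.7] [0.5788 0.0415]
side [326, 223, 19, 11, 133] [334.8 228.3] [0.5737 0.0216]
side [290, 263, 9, 12, 44] [294.6 269. ] [ 0.4989 -0.0435]
side [421, 347, 25, 21, 150] [431.  362.2] [ 0.6409 -0.2322]
side [430, 349, 8, 7, 49] [433.6 351.8] [ 0.6491 -0.2188]
side [367, 379, 30, 27, 266] [380.3 397.5] [ 0.5653 -0.2636]
[[109 106 111 107 110 110 108 108 111 109 108]
 [111 109 108  96  71  67  69  93 110 113 111]
 [109 108  86  74  27  19  22  65  70 113 113]
 [113 109  73  58  23  20  22  42  62 111 108]
 [110 111  67  69  32  23  33  74  61 111 110]
 [111 110  33  35  65  74  61  41  33 111 110]
 [111 111  35  28  27  28  26  26  46 114 113]
 [113 110  69  45  28  24  26  35  83 116 112]
 [111 110 112 106  67  55  72 105 108 111 112]]
```

```bash
sed -i 's/thr=52/thr=90/;s/hi=900/hi=1500/' det.py && python3 - <<'E'
from det import *
for n in('side','top'):
    for r in dark(cv2.imread(f'pics/{n}0.png'),n):print('init',n,*r)
    for r in dark(cv2.imread(f'pics/last_{n}.png'),n):print(n,*r)
print('nut hole',plane('side',(335.2,218.7),.014),'init',plane('side',(289.1,382.5),.014))
E
```

```text
init side [239, 130, 114, 62, 1387] [293.9 140.8] [0.5496 0.249 ]
init side [356, 228, 24, 40, 610] [367.2 247.7] [ 0.6121 -0.0283]
init side [277, 247, 24, 38, 656] [288.4 266.1] [ 0.4911 -0.036 ]
init side [419, 342, 28, 29, 693] [432.8 355.8] [ 0.6462 -0.2239]
init side [274, 371, 31, 36, 816] [289.3 387.5] [ 0.46   -0.2257]
init side [365, 373, 34, 36, 691] [381.5 391.8] [ 0.5688 -0.2569]
side [325, 212, 21, 24, 423] [335.2 223.5] [0.5765 0.0315]
side [360, 229, 18, 25, 367] [367.9 241.3] [ 0.6165 -0.0161]
side [356, 252, 23, 15, 186] [366.2 259.8] [ 0.6046 -0.0505]
side [420, 342, 27, 29, 656] [432.7 355.8] [ 0.6461 -0.224 ]
side [366, 373, 33, 35, 638] [381.7 391.8] [ 0.5691 -0.2569]
init top [128, 163, 123, 113, 983] [166.8 207.8] [0.5847 0.2289]
init top [443, 164, 22, 23, 396] [453.4 174.7] [ 0.646  -0.2228]
init top [326, 189, 16, 12, 126] [333.4 195.2] [ 0.6094 -0.0327]
init top [325, 192, 25, 15, 134] [342.1 200.7] [ 0.6006 -0.0464]
init top [460, 209, 28, 27, 380] [472.7 222.6] [ 0.5686 -0.2501]
init top [325, 265, 27, 18, 187] [341.8 275.3] [ 0.4832 -0.047 ]
init top [447, 281, 25, 24, 424] [459.1 292.6] [ 0.4598 -0.2249]
top [128, 163, 123, 113, 963] [166.4 208.2] [0.584  0.2295]
top [443, 164, 22, 22, 376] [453.2 174.8] [ 0.6459 -0.2226]
top [309, 170, 40, 79, 304] [324.4 201.2] [ 0.5994 -0.0186]
top [460, 210, 28, 26, 358] [472.7 222.9] [ 0.5683 -0.2501]
nut hole [0.5776 0.0354] init [ 0.4607 -0.2225]
```

```bash
python3 g.py .5714 -.0016 .104 81 .5714 -.0016 .004 81
```

```text
t 5.93 [0.4545 0.0024 0.1044] ang 87.9 q [ 0.2455  0.3341 -0.4513  2.1566  0.226   0.6936 -0.3959] F [-0.2431  0.0562  0.0603]
slide [  0.4 117.    0.6] roll 6.9
slide [  0.4 116.9 100.6] roll 6.9
```

send_rows --pt "0 25 0" --pt "0 60 0" --pt "0 95 0" --pt "0 117 10" --pt "0 117 40" --pt "0 117 70" --pt "0 117 92" --pt "0 117 100" --roll '[0,3,6,6.9,6.9,6.9,6.9,6.9]' --claw '[0,0,0,0,0,0,0,0]'

```text
t: 6.6
eef_pos: [0.5689, -0.0015, 0.0004]
tool_rot: [-0.002, 0.76, 0.65, -0.002]
contact_force: [-1.2, -0.4, 1.1]
gripper_width: 0.003
grasp_force: 0.0
```

```bash
python3 g.py .5970 .161 .004 81
```

```text
t 6.6 [ 0.5689 -0.0015  0.0004] ang 81.0 q [ 0.1416  0.6431 -0.3226  1.9406  0.3352  0.6149 -0.5545] F [-1.1524 -0.3673  1.0697]
slide [164.9   2.4  -3.8] roll 0.0
```

send_rows --pt "2 0 -1" --pt "6 0 -1" --pt "14 0 -1" --pt "24 0 -1" --pt "34 0 -1" --pt "45 0 -1" --pt "56 0 -1" --pt "67 0 -1" --roll '[0,0,0,0,0,0,0,0]' --claw '[0,0,0,0,0,0,0,0]'

```text
t: 7.27
eef_pos: [0.581, 0.0669, 0.0056]
tool_rot: [0.0, 0.76, 0.65, 0.0]
contact_force: [-0.2, -0.7, 1.0]
gripper_width: 0.004
grasp_force: 0.4
```

send_rows --pt "12 0 0" --pt "24 0 0" --pt "36 0 0" --pt "48 0 0" --pt "60 0 0" --pt "72 0 0" --pt "82 0 0" --pt "90 0 0" --roll '[0,0,0,0,0,0,0,0]' --claw '[0,0,0,0,0,0,0,0]'

```text
t: 7.93
eef_pos: [0.5947, 0.156, 0.0052]
tool_rot: [-0.0, 0.76, 0.65, 0.0]
contact_force: [-0.2, -1.1, 0.2]
gripper_width: -0.002
grasp_force: 0.3
```

send_rows --pt "3 0 0" --pt "4 0 0" --pt "-8 0 0" --pt "-22 0 -15" --pt "-30 0 -50" --pt "-35 0 -85" --pt "-40 0 -100" --pt "-60 0 -100" --roll '[0,0,0,0,0,0,0,0]' --claw '[0,0,0,0,0,0,0,0]'

```text
t: 8.6
eef_pos: [0.5881, 0.0966, 0.1099]
tool_rot: [0.001, 0.76, 0.65, 0.004]
contact_force: [0.8, -0.1, 0.1]
gripper_width: 0.001
grasp_force: 0.0
```

```bash
python3 g.py .572 -.297 .1 95.5 && python3 -c "
from det import *
look()"
```

```text
t 8.6 [0.5881 0.0966 0.1099] ang 81.1 q [ 0.0214  0.5119 -0.3779  1.8397  0.2475  0.8273 -0.6342] F [ 0.7962 -0.0719  0.0626]
slide [-391.4   44.6    8.6] roll -14.4
side [326, 150, 19, 19, 291] [334.7 158.8] [0.6102 0.1828]
side [359, 229, 19, 25, 375] [367.8 241.4] [ 0.6163 -0.0163]
side [420, 342, 27, 29, 668] [432.8 355.9] [ 0.6462 -0.2241]
side [365, 373, 34, 35, 649] [381.7 391.7] [ 0.569  -0.2568]
top [443, 165, 21, 21, 355] [453.2 175. ] [ 0.6455 -0.2226]
top [461, 210, 27, 26, 336] [472.6 222.9] [ 0.5682 -0.25  ]
```

The nut lies at about (0.610, 0.185), inside the tray with margin. Next is the flange.

send_rows --pt "-35 4 0" --pt "-75 8 0" --pt "-115 13 0" --pt "-155 18 0" --pt "-195 23 0" --pt "-235 27 0" --pt "-275 32 0" --pt "-315 36 0" --roll '[-2,-4,-6,-8,-10,-12,-14,-14]' --claw '[0,0,0,0,0,0,0,0]'

```text
t: 9.37
eef_pos: [0.5705, -0.2244, 0.1043]
tool_rot: [-0.001, 0.675, 0.738, -0.0]
contact_force: [0.9, -0.8, -0.2]
gripper_width: -0.002
grasp_force: 0.0
```

```bash
python3 g.py .573 -.302 .06 95.1 .573 -.302 .004 95.1
```

```text
t 9.37 [ 0.5705 -0.2244  0.1043] ang 95.1 q [ 0.56    0.5491 -0.3848  1.7929  0.2635  0.8518  0.1403] F [ 0.8908 -0.7867 -0.1509]
slide [-77.5  -4.4  44.3] roll 0.0
slide [-77.6  -4.3 100.3] roll 0.0
```

send_rows --pt "-35 -2 0" --pt "-65 -4 10" --pt "-77.5 -4.4 40" --pt "-77.5 -4.4 65" --pt "-77.5 -4.4 82" --pt "-77.5 -4.4 94" --pt "-77.5 -4.4 98" --pt "-77.5 -4.4 99" --roll '[0,0,0,0,0,0,0,0]' --claw '[0,0,0,0,0,0,0,0]'

```text
t: 10.03
eef_pos: [0.5736, -0.2991, 0.0052]
tool_rot: [-0.001, 0.675, 0.738, -0.0]
contact_force: [0.2, -0.3, 1.1]
gripper_width: 0.004
grasp_force: 0.0
```

```bash
python3 g.py .5547 -.1 .004 95.1; python3 -c "
from det import *
look()"
```

```text
t 10.03 [ 0.5736 -0.2991  0.0052] ang 95.1 q [ 0.6175  0.7238 -0.3259  1.748   0.3251  0.7251  0.2103] F [ 0.23   -0.3361  1.0759]
slide [200.   -1.3   1.4] roll -0.0
side [279, 254, 21, 30, 466] [288.4 269. ] [ 0.4902 -0.0413]
top [128, 163, 123, 113, 974] [166.6 208. ] [0.5844 0.2291]
top [443, 164, 22, 23, 393] [453.3 174.7] [ 0.646  -0.2227]
top [187, 183, 23, 21, 298] [198.1 193.1] [0.6094 0.1812]
top [326, 189, 16, 12, 122] [333.3 195.1] [ 0.6095 -0.0324]
top [325, 192, 25, 15, 132] [342.2 200.6] [ 0.6007 -0.0466]
top [460, 210, 28, 26, 372] [472.7 222.8] [ 0.5684 -0.2501]
top [326, 265, 26, 17, 184] [342.  275.3] [ 0.4832 -0.0472]
```

send_rows --pt "5 0 0" --pt "10 0 0" --pt "16 0 0" --pt "24 0 0" --pt "33 0 0" --pt "43 0 0" --pt "53 0 0" --pt "63 0 0" --roll '[0,0,0,0,0,0,0,0]' --claw '[0,0,0,0,0,0,0,0]'

```text
t: 10.8
eef_pos: [0.5693, -0.2363, 0.0068]
tool_rot: [0.001, 0.675, 0.738, 0.0]
contact_force: [0.2, -4.0, 6.0]
gripper_width: 0.002
grasp_force: 3.0
```

send_rows --pt "10 0 0" --pt "20 0 0" --pt "30 0 0" --pt "40 0 0" --pt "50 0 0" --pt "58 0 0" --pt "64 0 0" --pt "67 0 0" --roll '[0,0,0,0,0,0,0,0]' --claw '[0,0,0,0,0,0,0,0]'

```text
t: 11.47
eef_pos: [0.5633, -0.169, 0.0068]
tool_rot: [0.001, 0.675, 0.738, 0.0]
contact_force: [1.4, -4.6, 6.0]
gripper_width: 0.003
grasp_force: 3.7
```

```bash
python3 g.py .5547 -.1 .004 95.1; python3 -c "
from det import *
look()
print(proj('top',[.555,-.135,.0065]),proj('top',[.555,-.135+.02,.0065]))"
```

```text
t 11.47 [ 0.5633 -0.169   0.0068] ang 95.1 q [ 0.4316  0.6519 -0.3247  1.8975  0.3295  0.643  -0.0075] F [ 1.3549 -4.6109  5.9588]
slide [69.5 -2.5  2.7] roll 0.0
side [279, 249, 21, 35, 504] [288.7 268.2] [ 0.4909 -0.04  ]
side [420, 343, 27, 28, 619] [432.7 356. ] [ 0.646  -0.2243]
top [128, 163, 123, 112, 940] [165.9 208.3] [0.584  0.2302]
top [188, 183, 22, 21, 246] [198.5 193.1] [0.6094 0.1805]
top [326, 189, 16, 12, 114] [332.9 195.2] [ 0.6093 -0.0319]
top [332, 192, 18, 15, 109] [343.5 200.8] [ 0.6005 -0.0487]
top [326, 265, 26, 17, 172] [342.4 275.4] [ 0.483  -0.0478]
[398.7472 230.1748] [385.885  229.9713]
```

The upward force of 6 N with the TCP at z = 6.8 mm shows the fingertips are touching the bevel. I'll back off, look and come back lower.

send_rows --pt "-10 0 0" --pt "-25 0 1" --pt "-45 0 3" --pt "-65 0 3" --pt "-80 0 3" --pt "-90 0 3.5" --pt "-90 0 3.5" --pt "-90 0 3.5" --roll '[0,0,0,0,0,0,0,0]' --claw '[0,0,0,0,0,0,0,0]'

```text
t: 12.23
eef_pos: [0.5705, -0.2591, 0.0023]
tool_rot: [-0.001, 0.675, 0.737, 0.0]
contact_force: [-0.2, 1.3, -0.3]
gripper_width: -0.001
grasp_force: 0.0
```

```bash
python3 g.py .5633 -.169 .003 95.1; python3 -c "
from det import *
look(('top',))"
```

```text
t 12.23 [ 0.5705 -0.2591  0.0023] ang 95.0 q [ 0.5646  0.7036 -0.3248  1.8012  0.3288  0.6908  0.1437] F [-0.1839  1.2908 -0.3217]
slide [90.4  0.7 -0.6] roll -0.1
top [128, 163, 123, 113, 969] [166.6 208.1] [0.5842 0.2292]
top [443, 164, 22, 23, 389] [453.3 174.7] [ 0.6461 -0.2226]
top [187, 183, 23, 21, 282] [198.3 193.1] [0.6095 0.1809]
top [326, 189, 16, 12, 120] [333.2 195.1] [ 0.6095 -0.0323]
top [325, 192, 25, 15, 125] [342.6 200.6] [ 0.6008 -0.0472]
top [389, 214, 27, 27, 354] [401.9 227.9] [ 0.5584 -0.1397]
top [326, 265, 26, 17, 183] [342.  275.3] [ 0.4832 -0.0473]
```

send_rows --pt "15 0 0" --pt "32 0 0" --pt "50 0 0" --pt "65 0 0" --pt "75 0 0" --pt "83 0 0" --pt "92 0 0" --pt "102 0 0" --roll '[0,0,0,0,0,0,0,0]' --claw '[0,0,0,0,0,0,0,0]'

```text
t: 12.95
eef_pos: [0.5618, -0.1578, 0.0028]
tool_rot: [0.0, 0.675, 0.737, -0.0]
contact_force: [0.2, -0.7, 1.3]
gripper_width: -0.001
grasp_force: 0.4
```

send_rows --pt "10 0 0" --pt "20 0 0" --pt "30 0 0" --pt "40 0 0" --pt "50 0 0" --pt "60 0 0" --pt "70 0 0" --pt "80 0 0" --roll '[0,0,0,0,0,0,0,0]' --claw '[0,0,0,0,0,0,0,0]'

```text
t: 13.62
eef_pos: [0.5547, -0.0773, 0.0027]
tool_rot: [0.0, 0.675, 0.738, 0.0]
contact_force: [0.6, -1.2, 0.9]
gripper_width: 0.004
grasp_force: 0.5
```

```bash
python3 g.py .5285 .185 .003 95.1; python3 -c "
from det import *
look()"
```

```text
t 13.62 [ 0.5547 -0.0773  0.0027] ang 95.1 q [ 0.2746  0.6272 -0.3185  1.9655  0.3321  0.5991 -0.1755] F [ 0.5607 -1.2434  0.9007]
slide [263.6  -3.   -0.3] roll -0.0
side [420, 343, 27, 28, 632] [432.6 356. ] [ 0.6458 -0.2241]
top [128, 164, 123, 111, 908] [165.7 208.1] [0.5843 0.2306]
top [190, 185, 13, 13, 124] [195.8 190.9] [0.613 0.185]
top [191, 185, 19, 18, 90] [202.3 196.9] [0.6033 0.1741]
top [326, 266, 26, 16, 164] [342.7 275.6] [ 0.4827 -0.0483]
```

send_rows --pt "10 0 0" --pt "20 0 0" --pt "30 0 0" --pt "40 0 0" --pt "50 0 0" --pt "60 0 0" --pt "70 0 0" --pt "80 0 0" --roll '[0,0,0,0,0,0,0,0]' --claw '[0,0,0,0,0,0,0,0]'

```text
t: 14.38
eef_pos: [0.5476, 0.0025, 0.0027]
tool_rot: [-0.0, 0.675, 0.738, 0.0]
contact_force: [-0.0, -0.6, -0.2]
gripper_width: -0.001
grasp_force: 0.1
```

send_rows --pt "10 0 0" --pt "20 0 0" --pt "30 0 0" --pt "40 0 0" --pt "50 0 0" --pt "58 0 0" --pt "64 0 0" --pt "67 0 0" --roll '[0,0,0,0,0,0,0,0]' --claw '[0,0,0,0,0,0,0,0]'

```text
t: 15.05
eef_pos: [0.5418, 0.0694, 0.0028]
tool_rot: [-0.0, 0.675, 0.738, 0.0]
contact_force: [0.4, 0.2, -0.2]
gripper_width: -0.002
grasp_force: 0.2
```

```bash
python3 g.py .5285 .185 .003 95.1; python3 -c "
from det import *
look()
t,s=[cv2.imread(f'pics/last_{n}.png') for n in('top','side')]
cv2.imwrite('pics/k.png',np.hstack([cv2.resize(t[140:310,120:290],(400,400)),cv2.resize(s[120:290,230:400],(400,400))]))"
```

```text
t 15.05 [0.5418 0.0694 0.0028] ang 95.1 q [ 0.004   0.6114 -0.3124  1.9988  0.3276  0.579  -0.4422] F [ 0.3666  0.2048 -0.2412]
slide [116.3  -2.9  -0.2] roll 0.0
side [360, 229, 18, 25, 365] [367.9 241.3] [ 0.6164 -0.0162]
side [356, 252, 23, 15, 186] [366.2 259.8] [ 0.6045 -0.0506]
side [420, 342, 27, 29, 652] [432.7 355.9] [ 0.6461 -0.224 ]
top [443, 166, 19, 20, 83] [450.  179.4] [ 0.6382 -0.2172]
top [451, 170, 8, 7, 46] [454.5 173. ] [ 0.6489 -0.2247]
top [316, 252, 20, 19, 267] [325.4 260.9] [ 0.5049 -0.0215]
```

View pics/k.png

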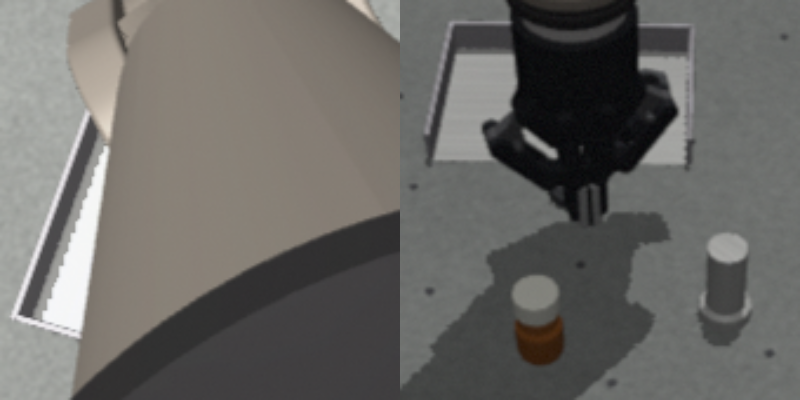

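The jar and post are standing. The flange edge shows left of the fingertips at crop (555,195), roughly 5 mm off centre, so I'll back off, shift 6 mm and continue.

send_rows --pt "-8 0 0" --pt "-10 -4 0" --pt "-8 -6 0" --pt "-2 -6 0" --pt "4 -6 0" --pt "12 -6 0" --pt "21 -6 0" --pt "31 -6 0" --roll '[0,0,0,0,0,0,0,0]' --claw '[0,0,0,0,0,0,0,0]'

```text
t: 15.82
eef_pos: [0.5331, 0.0998, 0.0027]
tool_rot: [-0.0, 0.675, 0.738, 0.0]
contact_force: [-0.3, -0.5, -1.6]
gripper_width: -0.001
grasp_force: 0.2
```

send_rows --pt "10 0 0" --pt "21 0 0" --pt "32 0 0" --pt "43 0 0" --pt "54 0 0" --pt "65 0 0" --pt "75 0 0" --pt "82 0 0" --roll '[0,0,0,0,0,0,0,0]' --claw '[0,0,0,0,0,0,0,0]'

```text
t: 16.48
eef_pos: [0.5257, 0.1819, 0.0028]
tool_rot: [-0.0, 0.675, 0.738, 0.0]
contact_force: [-0.4, -0.1, -0.1]
gripper_width: -0.007
grasp_force: 0.3
```

send_rows --pt "2 0 0" --pt "2 0 0" --pt "-10 0 0" --pt "-25 0 -15" --pt "-40 0 -50" --pt "-60 0 -85" --pt "-90 0 -100" --pt "-125 0 -100" --roll '[0,0,0,0,0,0,0,0]' --claw '[0,0,0,0,0,0,0,0]'

```text
t: 17.15
eef_pos: [0.5396, 0.0547, 0.1068]
tool_rot: [0.002, 0.675, 0.738, 0.003]
contact_force: [1.3, 0.3, -0.3]
gripper_width: 0.001
grasp_force: 0.0
```

```bash
python3 g.py .67 -.26 .1 125; python3 -c "
from det import *
look()"
```

```text
t 17.15 [0.5396 0.0547 0.1068] ang 95.1 q [ 0.0795  0.4402 -0.3683  1.9679  0.2245  0.7648 -0.3295] F [ 1.2736  0.3124 -0.3364]
slide [-325.   101.9    7.4] roll -29.9
side [326, 150, 19, 19, 291] [334.7 158.7] [0.6103 0.1829]
side [360, 229, 18, 25, 370] [367.9 241.3] [ 0.6164 -0.0162]
side [356, 252, 23, 15, 186] [366.2 259.8] [ 0.6046 -0.0506]
side [420, 342, 27, 29, 663] [432.8 355.9] [ 0.6462 -0.2241]
top [443, 164, 22, 22, 368] [453.3 174.9] [ 0.6457 -0.2227]
```

The nut is unmoved in the tray. Next is the block, first a sideways push at heading 172° onto the gap line.

```bash
python3 g.py .689 -.230 .1 172
```

```text
t 17.25 [0.5378 0.0461 0.1034] ang 94.4 q [ 0.0844  0.4436 -0.3593  1.9716  0.227   0.7644 -0.331 ] F [-0.8961 -0.518   0.0481]
slide [-286.9  129.6    4.9] roll -77.6
```

send_rows --pt "-20 10 0" --pt "-55 25 0" --pt "-90 41 0" --pt "-125 57 0" --pt "-160 73 0" --pt "-195 89 0" --pt "-230 105 0" --pt "-260 118 0" --roll '[-7,-14,-21,-28,-35,-42,-49,-56]' --claw '[0,0,0,0,0,0,0,0]'

```text
t: 17.92
eef_pos: [0.677, -0.1982, 0.102]
tool_rot: [-0.0, 0.249, 0.969, -0.001]
contact_force: [0.2, 0.7, 0.8]
gripper_width: 0.0
grasp_force: 0.0
```

```bash
python3 g.py .689 -.230 .06 172 .689 -.230 .003 172;python3 -c "
from det import *
look(('side',))"
```

```text
t 17.92 [ 0.677  -0.1982  0.102 ] ang 151.2 q [ 0.5382  0.7102 -0.5217  1.5477  0.4004  0.9925  0.9674] F [0.2069 0.7384 0.7744]
slide [-25.8 -22.   42. ] roll -20.8
slide [-25.8 -21.9  99. ] roll -20.8
side [240, 131, 113, 60, 1238] [294.2 140.4] [0.5504 0.2498]
side [326, 150, 19, 19, 291] [334.7 158.7] [0.6103 0.1829]
side [292, 154, 23, 17, 228] [302.8 163.7] [0.5536 0.1831]
side [360, 229, 18, 25, 371] [367.9 241.4] [ 0.6164 -0.0163]
side [278, 248, 22, 36, 609] [288.6 266.4] [ 0.4913 -0.0366]
side [356, 252, 23, 15, 189] [366.1 259.7] [ 0.6045 -0.0505]
```

```bash
python3 g.py .692 -.215 .06 191 .692 -.215 .003 191
```

```text
t 17.97 [ 0.6787 -0.2067  0.1015] ang 151.3 q [ 0.5431  0.7141 -0.517   1.54    0.4041  0.9933  0.9781] F [ 2.3327 -7.2306  0.9642]
slide [-15.5  -0.7  41.5] roll -39.7
slide [-15.3  -0.4  98.5] roll -39.7
```

send_rows --pt "-5 0 0" --pt "-10 0 0" --pt "-15 0 0" --pt "-15 0 15" --pt "-15 0 40" --pt "-15 0 55" --pt "-15 0 65" --pt "-15 0 70" --roll '[-7,-14,-21,-28,-35,-39.7,-39.7,-39.7]' --claw '[0,0,0,0,0,0,0,0]'

```text
t: 18.63
eef_pos: [0.6886, -0.2013, 0.0303]
tool_rot: [-0.002, -0.092, 0.996, 0.0]
contact_force: [-0.6, -0.5, 0.1]
gripper_width: -0.001
grasp_force: 0.0
```

```bash
python3 g.py .692 -.215 .003 191
```

```text
t 18.63 [ 0.6886 -0.2013  0.0303] ang -169.5 q [ 0.5997  0.847  -0.6322  1.5362  0.5741  0.9538  1.5427] F [-0.5789 -0.4937  0.1076]
slide [ -1.  -14.1  27.3] roll -360.5
```

send_rows --pt "-1 -6 0" --pt "-1 -14 6" --pt "-1 -14 18" --pt "-1 -14 25" --pt "-1 -14 27" --pt "-1 -14 27.5" --pt "-1 -14 27.5" --pt "4 -14 27.5" --roll '[-0.5,-0.5,-0.5,-0.5,-0.5,-0.5,-0.5,-0.5]' --claw '[0,0,0,0,0,0,0,0]'

```text
t: 19.3
eef_pos: [0.6903, -0.2137, 0.0057]
tool_rot: [0.001, -0.099, 0.995, 0.0]
contact_force: [0.1, 0.5, 0.1]
gripper_width: 0.0
grasp_force: 0.0
```

send_rows --pt "8 0 0" --pt "15 0 0" --pt "22 0 0" --pt "29 0 0" --pt "36 0 0" --pt "43 0 0" --pt "50 0 0" --pt "57 0 0" --roll '[0,0,0,0,0,0,0,0]' --claw '[0,0,0,0,0,0,0,0]'

```text
t: 19.97
eef_pos: [0.6329, -0.2261, 0.0054]
tool_rot: [0.0, -0.098, 0.995, -0.0]
contact_force: [2.0, -0.2, 0.8]
gripper_width: -0.001
grasp_force: 0.6
```

```bash
python3 g.py .6125 -.231 .003 191;python3 -c "
from det import *
look()"
```

```text
t 19.97 [ 0.6329 -0.2261  0.0054] ang -168.7 q [ 0.6747  0.8203 -0.6243  1.6693  0.6037  0.8525  1.5595] F [ 2.0013 -0.165   0.801 ]
slide [21.  -0.9  2.4] roll -359.7
side [360, 229, 18, 25, 341] [368.1 241.5] [ 0.6166 -0.0167]
side [279, 253, 21, 31, 478] [288.5 268.8] [ 0.4904 -0.0409]
side [356, 252, 22, 15, 158] [365.6 260. ] [ 0.6036 -0.0509]
top [128, 163, 123, 113, 962] [166.4 208.2] [0.5842 0.2295]
top [188, 183, 22, 21, 265] [198.4 193.2] [0.6093 0.1807]
top [326, 189, 16, 12, 116] [333.  195.2] [ 0.6093 -0.0321]
top [327, 192, 23, 15, 116] [342.9 200.9] [ 0.6003 -0.0476]
top [178, 215, 26, 25, 293] [191.5 227.9] [0.5532 0.1878]
top [326, 265, 26, 17, 181] [342.1 275.3] [ 0.4832 -0.0475]
```

send_rows --pt "7 0 1" --pt "13 0 1" --pt "18 0 1" --pt "21 0 1" --pt "21 0 1" --pt "8 0 0" --pt "-12 0 -20" --pt "-20 0 -60" --roll '[0,0,0,0,0,0,0,0]' --claw '[0,0,0,0,0,0,0,0]'

```text
t: 20.73
eef_pos: [0.6508, -0.2207, 0.061]
tool_rot: [-0.004, -0.098, 0.995, 0.002]
contact_force: [0.3, 0.6, 0.4]
gripper_width: -0.001
grasp_force: 0.0
```

```bash
python3 g.py .602 -.32 .08 101
```

```text
t 20.73 [ 0.6508 -0.2207  0.061 ] ang -168.7 q [ 0.6739  0.7765 -0.6611  1.6032  0.5488  0.9643  1.5961] F [0.2665 0.6196 0.3574]
slide [ 67.4 -87.7 -19. ] roll -269.7
```

send_rows --pt "0 -15 -20" --pt "10 -35 -20" --pt "25 -55 -20" --pt "40 -75 -20" --pt "55 -88 -20" --pt "67 -88 -20" --pt "67 -88 -20" --pt "67 -88 -20" --roll '[7,14,21,28,35,42,49,56]' --claw '[0,0,0,0,0,0,0,0]'

```text
t: 21.4
eef_pos: [0.6029, -0.3224, 0.0849]
tool_rot: [-0.001, 0.384, 0.923, -0.0]
contact_force: [0.4, 0.2, -0.5]
gripper_width: 0.001
grasp_force: 0.0
```

```bash
python3 g.py .602 -.31 .05 101;python3 -c "
from det import *
look()
t,s=[cv2.imread(f'pics/last_{n}.png') for n in('top','side')]
cv2.imwrite('pics/m.png',np.hstack([cv2.resize(t[150:310,350:510],(400,400)),cv2.resize(t[140:310,110:280],(400,400))]))"
```

```text
t 21.4 [ 0.6029 -0.3224  0.0849] ang 134.8 q [ 0.7063  0.6847 -0.4503  1.6186  0.3536  0.9215  0.91  ] F [ 0.384   0.2267 -0.4569]
slide [ 9.4  8.1 34.9] roll 33.8
side [360, 229, 17, 25, 335] [368.  241.5] [ 0.6165 -0.0166]
side [279, 253, 21, 31, 474] [288.4 268.8] [ 0.4903 -0.041 ]
side [357, 252, 21, 15, 153] [365.6 260.2] [ 0.6036 -0.0511]
side [378, 362, 31, 34, 639] [392.6 378.3] [ 0.5872 -0.2425]
top [128, 163, 123, 113, 982] [166.8 207.8] [0.5847 0.2289]
top [187, 183, 23, 21, 310] [198.  192.9] [0.6097 0.1813]
top [326, 189, 16, 12, 126] [333.4 195.2] [ 0.6094 -0.0327]
top [325, 191, 25, 16, 134] [342.1 200.6] [ 0.6008 -0.0464]
top [455, 200, 24, 22, 403] [466.4 210.9] [ 0.5873 -0.2411]
top [178, 215, 26, 25, 317] [191.6 228. ] [0.5531 0.1877]
top [325, 265, 27, 17, 186] [341.9 275.3] [ 0.4832 -0.047 ]
```

View pics/m.png

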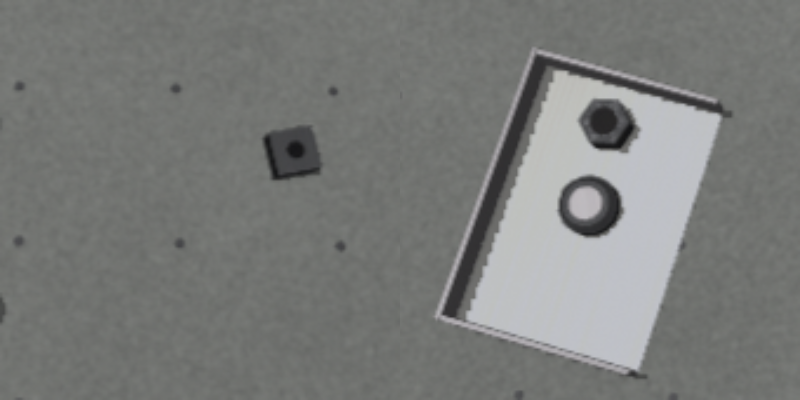

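The block at crop (293,152) is at (0.587, −0.242) with its faces square to heading 101°. The nut and flange both lie flat inside the tray, which is free at the near-robot side, so the final push goes there.

```bash
python3 g.py .5957 -.289 .003 100.5
```

```text
t 21.5 [ 0.6041 -0.3212  0.0852] ang 135.2 q [ 0.7047  0.6848 -0.4513  1.6178  0.3543  0.9216  0.9142] F [ 0.062  -0.4959 -0.2031]
slide [28.6 17.  82.2] roll 34.7
```

send_rows --pt "0 0 0" --pt "0 5 15" --pt "10 10 30" --pt "20 17 45" --pt "28.5 17 60" --pt "28.5 17 74" --pt "28.5 17 80" --pt "28.5 17 82" --roll '[7,14,21,28,34.7,34.7,34.7,34.7]' --claw '[0,0,0,0,0,0,0,0]'

```text
t: 22.17
eef_pos: [0.5955, -0.2894, 0.0017]
tool_rot: [-0.001, 0.637, 0.771, -0.0]
contact_force: [0.5, 0.2, 0.0]
gripper_width: 0.001
grasp_force: 0.0
```

```bash
python3 g.py .5957 -.289 .003 100.5; python3 -c "
from det import *
look(('top',))"
```

```text
t 22.17 [ 0.5955 -0.2894  0.0017] ang 100.8 q [ 0.5557  0.7408 -0.2805  1.7115  0.2838  0.7314  0.3213] F [0.52   0.2464 0.0044]
slide [ 0.4  0.3 -1.3] roll 0.3
top [128, 163, 123, 113, 970] [166.6 208.1] [0.5843 0.2292]
top [187, 183, 23, 21, 292] [198.2 193.2] [0.6093 0.1811]
top [326, 189, 16, 12, 122] [333.3 195.1] [ 0.6095 -0.0324]
top [325, 192, 25, 15, 130] [342.3 200.6] [ 0.6008 -0.0468]
top [455, 200, 24, 22, 395] [466.4 211. ] [ 0.5872 -0.2411]
top [178, 215, 26, 25, 309] [191.5 227.9] [0.5533 0.1878]
top [326, 265, 26, 17, 183] [342.  275.3] [ 0.4832 -0.0473]
```

send_rows --pt "6 0 -1" --pt "13 0 -1" --pt "19 0 -1" --pt "26 0 -1" --pt "35 0 -1" --pt "45 0 -1" --pt "55 0 -1" --pt "65 0 -1" --roll '[0,0,0,0,0,0,0,0]' --claw '[0,0,0,0,0,0,0,0]'

```text
t: 22.88
eef_pos: [0.5841, -0.2241, 0.0044]
tool_rot: [0.0, 0.639, 0.769, 0.0]
contact_force: [0.4, -2.3, 1.5]
gripper_width: -0.001
grasp_force: 0.6
```

send_rows --pt "10 0 0" --pt "20 0 0" --pt "30 0 0" --pt "40 0 0" --pt "50 0 0" --pt "60 0 0" --pt "67 0 0" --pt "71 0 0" --roll '[0,0,0,0,0,0,0,0]' --claw '[0,0,0,0,0,0,0,0]'

```text
t: 23.55
eef_pos: [0.571, -0.1538, 0.0042]
tool_rot: [-0.0, 0.639, 0.77, 0.0]
contact_force: [0.2, -0.9, 0.6]
gripper_width: 0.001
grasp_force: 0.5
```

send_rows --pt "-10 0 0" --pt "-25 0 0" --pt "-45 0 0" --pt "-65 0 0" --pt "-80 0 0" --pt "-85 0 0" --pt "-85 0 0" --pt "-85 0 0" --roll '[0,0,0,0,0,0,0,0]' --claw '[0,0,0,0,0,0,0,0]'

```text
t: 24.22
eef_pos: [0.5865, -0.2385, 0.004]
tool_rot: [-0.0, 0.639, 0.769, 0.0]
contact_force: [0.3, 1.0, 0.3]
gripper_width: -0.002
grasp_force: 0.0
```

```bash
python3 g.py; python3 -c "
from det import *
look(('top',))"
```

```text
t 24.22 [ 0.5865 -0.2385  0.004 ] ang 100.5 q [ 0.4927  0.7027 -0.2812  1.7869  0.2836  0.6922  0.239 ] F [0.3288 0.9752 0.3027]
top [128, 163, 123, 113, 962] [166.3 208.4] [0.5838 0.2296]
top [187, 183, 23, 21, 265] [198.4 193.1] [0.6094 0.1808]
top [326, 189, 16, 12, 116] [333.  195.2] [ 0.6093 -0.0321]
top [329, 192, 21, 15, 114] [343.1 200.9] [ 0.6004 -0.0481]
top [385, 213, 22, 21, 374] [395.3 223.1] [ 0.5659 -0.1295]
top [178, 215, 26, 25, 289] [191.6 227.9] [0.5533 0.1876]
top [326, 265, 26, 17, 179] [342.1 275.4] [ 0.4831 -0.0473]
```

send_rows --pt "15 0 0" --pt "32 0 0" --pt "50 0 0" --pt "65 0 0" --pt "75 0 0" --pt "82 0 0" --pt "90 0 0" --pt "99 0 0" --roll '[0,0,0,0,0,0,0,0]' --claw '[0,0,0,0,0,0,0,0]'

```text
t: 24.93
eef_pos: [0.5687, -0.142, 0.0044]
tool_rot: [0.0, 0.639, 0.769, -0.0]
contact_force: [0.3, -2.2, 1.2]
gripper_width: -0.002
grasp_force: 0.5
```

send_rows --pt "10 0 0" --pt "20 0 0" --pt "30 0 0" --pt "40 0 0" --pt "50 0 0" --pt "60 0 0" --pt "70 0 0" --pt "80 0 0" --roll '[0,0,0,0,0,0,0,0]' --claw '[0,0,0,0,0,0,0,0]'

```text
t: 25.6
eef_pos: [0.5538, -0.0621, 0.0042]
tool_rot: [0.0, 0.639, 0.769, -0.0]
contact_force: [1.2, -1.7, 1.2]
gripper_width: 0.002
grasp_force: 0.7
```

send_rows --pt "10 0 0" --pt "20 0 0" --pt "30 0 0" --pt "40 0 0" --pt "50 0 0" --pt "60 0 0" --pt "70 0 0" --pt "80 0 0" --roll '[0,0,0,0,0,0,0,0]' --claw '[0,0,0,0,0,0,0,0]'

```text
t: 26.27
eef_pos: [0.5391, 0.0165, 0.0042]
tool_rot: [-0.0, 0.639, 0.769, -0.0]
contact_force: [0.0, -2.2, 0.3]
gripper_width: -0.006
grasp_force: 0.6
```

send_rows --pt "10 0 0" --pt "20 0 0" --pt "30 0 0" --pt "40 0 0" --pt "50 0 0" --pt "60 0 0" --pt "68 0 0" --pt "72 0 0" --roll '[0,0,0,0,0,0,0,0]' --claw '[0,0,0,0,0,0,0,0]'

```text
t: 26.93
eef_pos: [0.5257, 0.0882, 0.0042]
tool_rot: [-0.0, 0.638, 0.77, 0.0]
contact_force: [0.7, -0.7, 0.4]
gripper_width: -0.002
grasp_force: 0.6
```

```bash
python3 g.py .5132 .16 .004 100.5; python3 -c "
from det import *
look()
t,s=[cv2.imread(f'pics/last_{n}.png') for n in('top','side')]
cv2.imwrite('pics/n.png',np.hstack([cv2.resize(t[140:310,110:280],(400,400)),cv2.resize(s[120:290,230:400],(400,400))]))"
```

```text
t 26.93 [0.5257 0.0882 0.0042] ang 100.7 q [-0.0701  0.5895 -0.2679  2.0318  0.2817  0.5547 -0.3498] F [ 0.75   -0.7162  0.4071]
slide [72.8  1.   0.2] roll 0.2
side [360, 229, 18, 25, 370] [367.9 241.3] [ 0.6164 -0.0162]
side [356, 252, 23, 15, 185] [366.2 259.8] [ 0.6046 -0.0506]
top [327, 191, 14, 10, 94] [333.2 195.7] [ 0.6085 -0.0324]
```

send_rows --pt "9 0 0" --pt "19 0 0" --pt "29 0 0" --pt "39 0 0" --pt "49 0 0" --pt "59 0 0" --pt "68 0 0" --pt "73 0 0" --roll '[0,0,0,0,0,0,0,0]' --claw '[0,0,0,0,0,0,0,0]'

```text
t: 27.7
eef_pos: [0.5123, 0.1601, 0.0042]
tool_rot: [-0.0, 0.638, 0.77, 0.0]
contact_force: [0.5, 0.0, -0.3]
gripper_width: 0.001
grasp_force: 0.2
```

send_rows --pt "1 0 0" --pt "1 0 0" --pt "-10 0 0" --pt "-25 0 -15" --pt "-40 0 -50" --pt "-60 0 -85" --pt "-90 0 -100" --pt "-125 0 -100" --roll '[0,0,0,0,0,0,0,0]' --claw '[0,0,0,0,0,0,0,0]'

```text
t: 28.37
eef_pos: [0.5384, 0.0344, 0.1084]
tool_rot: [0.002, 0.639, 0.769, 0.003]
contact_force: [0.9, 0.4, -0.7]
gripper_width: -0.001
grasp_force: 0.0
```

send_rows --pt "-38 0 0" --pt "-76 0 0" --pt "-114 0 0" --pt "-152 0 0" --pt "-190 0 0" --pt "-225 0 0" --pt "-245 0 0" --pt "-250 0 0" --roll '[0,0,0,0,0,0,0,0]' --claw '[0,0,0,0,0,0,0,0]'

```text
t: 29.03
eef_pos: [0.5801, -0.2186, 0.104]
tool_rot: [0.001, 0.642, 0.766, -0.001]
contact_force: [-0.2, -0.7, 0.1]
gripper_width: -0.002
grasp_force: 0.0
```

```bash
python3 g.py ; python3 -c "
from det import *
look()
t,s=[cv2.imread(f'pics/last_{n}.png') for n in('top','side')]
cv2.imwrite('pics/n.png',np.hstack([cv2.resize(t[140:310,110:350],(400,283)),cv2.resize(s[120:290,200:440],(400,283))]))
c,s_=np.cos(1.3112),np.sin(1.3112)
for n in('top','side'):
  for r in dark(cv2.imread(f'pics/last_{n}.png'),n):
    d=r[2]-[.5499,.1898];x,y=d@[c,s_],d@[-s_,c]
    if abs(x)<.08 and abs(y)<.1:print(n,'tray xy',round(x,4),round(y,4))"
```

```text
t 29.03 [ 0.5801 -0.2186  0.104 ] ang 100.0 q [ 0.444   0.5408 -0.2496  1.7855  0.1766  0.8367  0.2852] F [-0.2189 -0.716   0.1307]
side [240, 131, 113, 60, 1160] [294.2 140. ] [0.5506 0.251 ]
side [326, 150, 18, 18, 277] [334.6 158.5] [0.6102 0.1834]
side [292, 154, 22, 17, 212] [302.7 163.9] [0.5534 0.1826]
side [267, 158, 20, 19, 268] [276.5 167.1] [0.5079 0.1849]
side [279, 249, 21, 35, 500] [288.6 268.3] [ 0.4908 -0.04  ]
top [128, 163, 123, 113, 957] [166.2 208.3] [0.5839 0.2298]
top [188, 183, 22, 21, 259] [198.4 193.2] [0.6093 0.1806]
top [326, 189, 16, 12, 116] [333.  195.2] [ 0.6093 -0.0321]
top [329, 192, 21, 15, 113] [343.2 200.8] [ 0.6004 -0.0482]
top [178, 215, 26, 25, 283] [191.6 227.9] [0.5532 0.1876]
top [184, 247, 19, 20, 83] [197.1 259.3] [0.5042 0.1759]
top [186, 249, 9, 12, 69] [190.1 255.3] [0.5101 0.1871]
top [326, 265, 26, 17, 176] [342.4 275.3] [ 0.4831 -0.0478]
top tray xy 0.0474 -0.0226
top tray xy 0.0064 -0.0598
top tray xy -0.0013 -0.0038
top tray xy -0.0252 0.0406
top tray xy -0.0128 0.0378
side tray xy 0.0593 0.015
side tray xy 0.0093 -0.0599
side tray xy -0.0061 -0.0052
side tray xy -0.0155 0.0393
```

View pics/n.png

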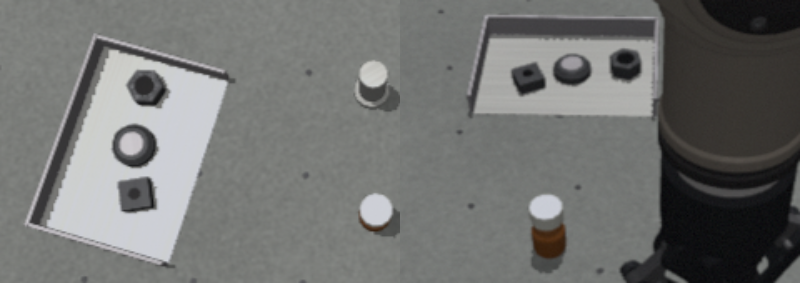

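The final view shows all three parts flat and at least 25 mm inside the mouth, at tray crop (147,87), (134,146) and (136,194). The jar and post are where they started, and the gripper is clear of everything.

```bash
python3 -c "
from station import bot
print(bot.hand_in())"
```

```text
the job is handed in; nothing more can be done
None
```

The job is handed in at about 29 s: the nut, flange and clamping plate lie flat and wholly inside the catch tray, and the jar and post still stand where they were; no verdict came back.

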